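# Gauge two bushings on a pin and sort them into the stock bins

## Robot

A 6-joint arm with a two-finger parallel gripper is mounted at the origin on the work surface. World frame = base frame: x ahead of the robot, y to its left, z up, the work surface at z = 0. Lengths are in mm, angles in rad, forces in N, time in s.
With the tool pointing down it reaches from about 325 to 750 mm from the base axis. Payload 7.6 kg.
Tool frame: the origin (TCP) lies on the centre line of the jaws, within the pads' length; the fingertips stand 11 mm ahead of it and the grasp point (between the pads) lies 8 mm behind it; z points along the fingers, y is the line along which they close (so a half turn about z gives the same grasp; the last joint's range is limited). The gripper opens to 85 mm and grips with 20 to 120 N. Pads are 22 mm wide; open, the fingers measure 114 mm over their backs; the gripper's body (76 mm by 85 mm) begins 54 mm behind the grasp point. The pads swing forward as they close: fully open they stand 13 mm farther back than shut.
Start: joints at [1.128, 0.052, 1.401, -0, 1.689, -0.07], TCP at [191.203, 488.964, 242.323] pointing down, gripper open.
Joint ranges: [-2.9, 2.9], [-0.91, 2.17], [0.12, 2.37], [-1.06, 4.2], [0.26, 2.73], [-2.93, 2.93]. Speed limits (rad/s): [2.57, 2.57, 3.01, 3.14, 3.14, 3.14].

## Interface

Orientations are given as [roll, pitch, yaw] about the fixed x, y, z axes, in that order (R = Rz(yaw) Ry(pitch) Rx(roll)).
In Python, from plant import readout, vision, manip gives the robot as it stands. The module is installed in compiled form; this text tells all that it offers.
- The arm moves only by the tool jog_arm, never from a script. Its arguments are lists of equal length, an entry for each row: "dp": the shift along the world's x, y, z in m, a list of three; "spin": the turn about the world's z in rad. In form: {"dp": [[x, y, z], ...], "spin": [spin, ...]}. A call has 1 to 8 rows; each row is the pose to reach, as a shift and turn from the pose commanded when the call began; what a row does not reach only later rows make up. A row lasts 1/8 s, in which the tool goes at most 62.5 mm and 10.7 degrees, less where a joint would pass 70% of its speed; a pose out of reach is approached as far as the arm can. A call with a gripper value outside its range is refused whole. "jaw" is the closure, from 0 (fully open) to 1 (shut), set as the call begins (left out, the last holds). The fingers move at their own pace and stop on an object; "newtons" is the grip in N (left out, the last holds). Time passes only in rows, so rows that repeat a pose let the fingers close. It gives the time, the measured TCP pose, the force, the opening and the grip force at its end, in the units of the state.
- readout.get_obs(): the state, without advancing time (a new reading comes with each control period).
- vision.grab_frame(name): name is "side" or "top" or "wrist"; returns (picture, depth): 480x640x3 uint8, red, green, blue; 480x640 float32, mm along the optical axis (not along the pixel's ray), 0 where there is no reading.
- vision.calibration(name): a dict with "vfov" (degrees; the focal length in pixels is half the picture's height over the tangent of half this angle, whatever the lens; pixels are square), "cx", "cy" (the principal point, pixels), "rvec" (rotation vector, rad) and "tvec" (3), from world to camera coordinates, as OpenCV has them; the wrist camera has in their place "hand_eye" (4x4, takes a point from camera to tool coordinates, whose origin is the TCP and whose axes are the flange's). Camera axes: x right, y down, z forward; pixel columns grow to the right and rows downward; lengths in mm; the calibration is good to about 2 mm. The wrist camera is an equidistant fisheye: a pixel r from the principal point sees the ray r / f radians off the axis. A picture is of the moment at which its call begins: read the wrist's pose just before it. calibration takes no time and is no camera call.
- manip.job_done(): hands the job in; it is judged then, once.
Trained networks look in the newest picture that a camera, given by its name, has taken for a name from the list of things; names that differ only in an ending like _2 or _b are one class to them, and where a whole thing is asked for, a point or a joint stands for the part that bears it (a point fixed in the world has none). Each returns a list of dicts, best first, with "conf" (0 to 1); they miss things now and then, are a little off and sometimes report something else, mostly with a low value. They report only what shows in the picture. A call takes as long as a camera call. They do not tell look-alikes from the thing itself.
- vision.find_in(camera, target): "extent" ([left, top, right, bottom] in pixels, round what is visible of it).
- vision.pinpoint(camera, target): "point" ([column, row] in pixels: a listed point, or the origin of a listed thing).
The state is a dict: "time": time; "joint_positions": joint angles; "qvel": joint speeds; "effort": joint torques, N m; "position": TCP position; "tcp_rot": TCP orientation; "wrist_force": force on the tool from outside, world axes, zero at the start; "ft_torque": the same for the moment, N m; "opening": opening from 0.0 (shut) to 1.0 (fully open); "gripper_force": force on a finger pad.
Only numpy, scipy, OpenCV 4.12 (cv2) and the standard library are available. Lean on these libraries where they do the work, as an engineer would, in place of code of your own. Each camera call takes 0.05 s, during which the arm holds its last target. There are 200 camera calls.

## Task

One of the two brass bushings is undersize inside. Slide each in turn down the steel gauge pin until it is fully home on the seat or will go no further (do not force one that stops), then stand it upright on the floor of its bin before trying the other: the one that goes fully home belongs in the blue bin, the one that stops part way in the red bin. Leave the wrench and the bearing ring where they lie.

Things in the scene. Friction and masses are not known exactly. Their poses are not given: they have to be found in the camera images.
- bushing_a: one of two like brass-coloured bushings: upright open tube, 46 mm outside diameter, 80 mm long, about 0.6 kg, 33 mm bore at both mouths. Origin: centre of the underside, z up the axis. One has the 33 mm bore right through and goes fully home; the other narrows to 26 mm from 22 mm inside each end, so the pin's nose stops it with its underside about 39 mm above the seat
- bushing_b: one of two like brass-coloured bushings: upright open tube, 46 mm outside diameter, 80 mm long, about 0.6 kg, 33 mm bore at both mouths. Origin: centre of the underside, z up the axis. One has the 33 mm bore right through and goes fully home; the other narrows to 26 mm from 22 mm inside each end, so the pin's nose stops it with its underside about 39 mm above the seat
- gauge: fixed pin gauge: green square base 110 x 110 mm, 20 mm thick, with a round black seat (68 mm across, 10 mm thick) and an upright steel pin in the middle. Origin at the centre of the base's underside, z up
- gauge_seat (a point): centre of the seat's upper face at the foot of the pin, 30 mm above the table. The pin stands on it: 30 mm in diameter for 58 mm, then a conical nose 12 mm long that narrows to 16 mm across at the tip; a bushing is fully home when its underside rests on the seat
- gauge_tip (a point): top of the pin's nose, 70 mm above the seat, 100 mm above the table
- bin_blue: fixed open blue stock bin for good bushings, outside 140 (x) x 130 (y) mm, walls and floor 4 mm thick, side and back walls 50 mm high, front (-x) wall 30 mm high. Origin at the centre of its underside, z up; yaw varies a little
- bin_red: fixed open red stock bin for rejects, same shape and origin as the blue one
- wrench: bystander, to be left alone: open-ended steel wrench, 190 mm, lying flat. Origin near its middle, on the table
- bearing: bystander, to be left alone: steel ball bearing ring, 72 mm across, 20 mm thick, lying flat. Origin at the middle of its underside
Things that resemble listed ones, but are neither listed nor needed, are in the scene too. What is meant by the gauge is not purple, and is the smaller of those in its own colour.

How it is judged (in metres and radians):
On the way, in this order (a step that is already met when the one before it is completed fails the run):
1. one bushing tried on the pin, upright and within 5 mm of its axis: the good one within 5 mm of the seat, or the tight one within about 5 mm of where it stops (((z of bushing_a in the frame of gauge_seat below 0.005 m and horizontal distance between bushing_a and gauge_seat below 0.005 m and angle between bushing_a's own z axis and vertical below 0.1 rad) or (z of bushing_b in the frame of gauge_seat below 0.044 m and horizontal distance between bushing_b and gauge_seat below 0.005 m and angle between bushing_b's own z axis and vertical below 0.1 rad))), for 0.2 s.
2. that bushing stands upright in its bin (good: blue, tight: red) (((x of bushing_a in the frame of bin_blue between -0.055 and 0.055 m and y of bushing_a in the frame of bin_blue between -0.05 and 0.05 m and z of bushing_a in the frame of bin_blue between 0 and 0.01 m and angle between bushing_a's own z axis and vertical below 0.1 rad) or (x of bushing_b in the frame of bin_red between -0.055 and 0.055 m and y of bushing_b in the frame of bin_red between -0.05 and 0.05 m and z of bushing_b in the frame of bin_red between 0 and 0.01 m and angle between bushing_b's own z axis and vertical below 0.1 rad))), for 0.2 s.
3. with the first still standing in its bin, the other has been tried on the pin in the same way (((x of bushing_a in the frame of bin_blue between -0.055 and 0.055 m and y of bushing_a in the frame of bin_blue between -0.05 and 0.05 m and z of bushing_a in the frame of bin_blue between 0 and 0.01 m and angle between each of bushing_a, bushing_b's own z axis and vertical below 0.1 rad and z of bushing_b in the frame of gauge_seat below 0.044 m and horizontal distance between bushing_b and gauge_seat below 0.005 m) or (x of bushing_b in the frame of bin_red between -0.055 and 0.055 m and y of bushing_b in the frame of bin_red between -0.05 and 0.05 m and z of bushing_b in the frame of bin_red between 0 and 0.01 m and angle between each of bushing_b, bushing_a's own z axis and vertical below 0.1 rad and z of bushing_a in the frame of gauge_seat below 0.005 m and horizontal distance between bushing_a and gauge_seat below 0.005 m))), for 0.2 s.
At the end, for the whole second after the job is handed in: the bushing that went fully home stands upright (within 0.1 rad) on the floor of the blue bin and the one that stopped part way stands upright on the floor of the red bin (underside within 6 mm of the bin's inner floor), both at rest (x of bushing_a in the frame of bin_blue between -0.055 and 0.055 m and y of bushing_a in the frame of bin_blue between -0.05 and 0.05 m and z of bushing_a in the frame of bin_blue between 0 and 0.01 m and angle between each of bushing_a, bushing_b's own z axis and vertical below 0.1 rad and x of bushing_b in the frame of bin_red between -0.055 and 0.055 m and y of bushing_b in the frame of bin_red between -0.05 and 0.05 m and z of bushing_b in the frame of bin_red between 0 and 0.01 m and linear speed of each of bushing_a, bushing_b below 0.02 m/s); the robot touches nothing.
It fails at once if the tight bushing is forced on the pin (more than 60 N) (contact force between bushing_b and gauge above 60 N).
It fails at once if the wrench or the bearing ring is moved by more than 40 mm (distance of any of wrench, bearing from where it was at the start of the episode above 0.04 m).
It also fails if it takes over 72 s, if anything falls off the work surface, if the arm or the gripper's body presses on something with over 40 N, if the wrist force passes 120 N, or if a joint passes its speed limit or range.

## Working session

There is one attempt and no reset: what is moved stays moved. The work goes in short steps, Python scripts to look and compute and a tool call to move; the robot and the scene stay as the last step left them, time stands still between calls to the robot, and variables do not carry over. Pictures are saved under pics/ and viewed, at most 10 in all, crops included, and the job is handed in when it is done.

Besides the shell and the picture viewer there is one more tool, called after "Request:" in YAML: its name, and indented under it one key for each argument. jog_arm: Moves the arm, as the interface text tells. Its arguments: {"type":"object","properties":{"dp":{"type":"array","items":{"type":"array","items":{"type":"number"}}},"spin":{"type":"array","items":{"type":"number"}},"jaw":{"type":"number"},"newtons":{"type":"number"}},"required":["dp","spin"]}

```bash
mkdir -p pics; cat > h.py <<'E'
import numpy as np, cv2
from plant import readout, vision, manip
def ray(name,px):
    c=vision.calibration(name); f=240/np.tan(np.radians(c['vfov']/2))
    return c,np.array([(px[0]-c['cx'])/f,(px[1]-c['cy'])/f,1.])
def world(name,px,d):
    c,r=ray(name,px); R=cv2.Rodrigues(np.array(c['rvec'],float))[0]
    return R.T@(r*d-np.array(c['tvec']).ravel())
def atz(name,px,z):
    c,r=ray(name,px); R=cv2.Rodrigues(np.array(c['rvec'],float))[0]
    o=-R.T@np.array(c['tvec']).ravel(); v=R.T@r
    return o+v*(z-o[2])/v[2]
def cloud(name,D):
    c=vision.calibration(name); f=240/np.tan(np.radians(c['vfov']/2)); R=cv2.Rodrigues(np.array(c['rvec'],float))[0]
    u,v=np.meshgrid(np.arange(640),np.arange(480))
    P=np.stack([(u-c['cx'])/f*D,(v-c['cy'])/f*D,D],-1)-np.array(c['tvec']).ravel()
    return P@R
E
python3 - <<'E'
from h import *
for n in ['top','side']:
    I,D=vision.grab_frame(n); cv2.imwrite(f'pics/{n}0.png',I[:,:,::-1]); np.savez(f'{n}0.npz',I=I,D=D)
    for t in ['bushing_a','gauge','bin_blue','bin_red','wrench','bearing']:
        print(n,t,[(np.round(x['extent']).tolist(),round(x['conf'],2)) for x in vision.find_in(n,t)])
    print(vision.calibration(n))
print(readout.get_obs())
E
```

```text
top bushing_a [([156.0, 181.0, 186.0, 211.0], 0.86), ([131.0, 242.0, 166.0, 265.0], 0.61)]
top gauge [([211.0, 208.0, 281.0, 270.0], 0.89), ([299.0, 218.0, 362.0, 280.0], 0.84), ([123.0, 307.0, 205.0, 388.0], 0.8)]
top bin_blue []
top bin_red [([406.0, 233.0, 482.0, 309.0], 0.82), ([132.0, 241.0, 168.0, 265.0], 0.31)]
top wrench [([316.0, 99.0, 337.0, 184.0], 0.82)]
top bearing [([224.0, 135.0, 256.0, 167.0], 0.64)]
{'vfov': 53.66648780275409, 'cx': 317.8769986355478, 'cy': 229.23726611700073, 'rvec': array([ 2.17074197, -2.17888816,  0.1262816 ]), 'tvec': array([-24.37209016, 509.41847205, 986.63497686])}
side bushing_a [([254.0, 156.0, 273.0, 198.0], 0.67), ([197.0, 170.0, 224.0, 207.0], 0.62)]
side gauge [([280.0, 243.0, 360.0, 314.0], 0.98), ([91.0, 181.0, 184.0, 271.0], 0.57)]
side bin_blue [([426.0, 274.0, 548.0, 371.0], 0.67)]
side bin_red [([335.0, 314.0, 468.0, 435.0], 0.64)]
side wrench [([369.0, 218.0, 436.0, 255.0], 0.73)]
side bearing [([320.0, 189.0, 353.0, 213.0], 0.71)]
{'vfov': 52.89068224504974, 'cx': 311.0264384323442, 'cy': 237.20201797244403, 'rvec': array([ 2.10532149, -0.74666666,  0.39360462]), 'tvec': array([-382.97324652,  239.25038598,  699.69190514])}
{'time': 0.7, 'joint_positions': array([ 1.12765926e+00,  5.21493990e-02,  1.40072218e+00,  3.85483864e-05,
        1.68859588e+00, -7.02812376e-02]), 'qvel': array([-2.86486148e-04, -2.44459084e-03, -1.01843003e-04, -1.76710483e-03,
       -1.76498709e-05, -4.14944643e-04]), 'effort': array([ 6.01847332e-04, -3.81457436e+01, -3.60258329e+01,  3.43367242e-05,
        1.61245880e-04,  4.85172905e-06]), 'position': array([191.21004241, 488.95402144, 242.338632  ]), 'tcp_rot': array([ 3.14146507e+00, -2.93939337e-05,  2.76874136e+00]), 'wrist_force': array([-0.03538215,  0.27888715, -0.54437096]), 'ft_torque': array([-0.00360075, -0.00110711, -0.0176627 ]), 'gripper_force': 0.0, 'opening': 0.998600405949883}
```

View pics/top0.png

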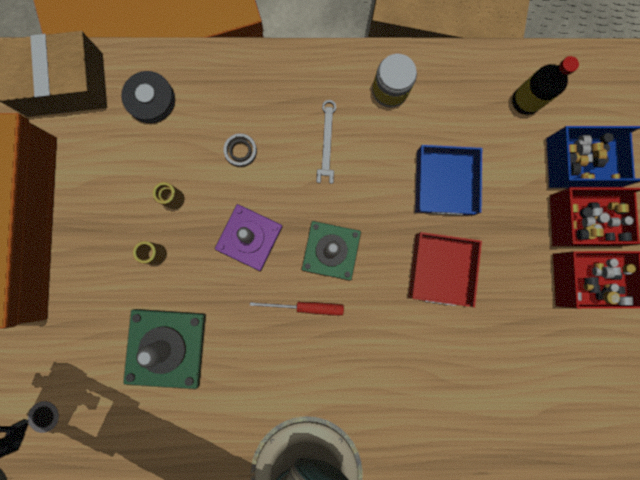

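View pics/side0.png

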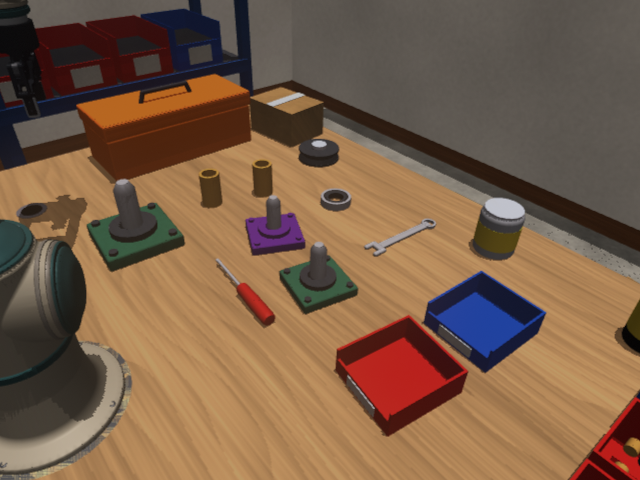

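The top view shows the small green gauge at (332,250), the bushings at (165,193) and (146,253), the blue bin at (450,180) and the red bin at (446,270). The side view agrees, and the purple and large green gauges are the decoys. Next I measure positions from depth.

```bash
cat > m.py <<'E'
from h import *
z=np.load('top0.npz');I,D=z['I'],z['D'];P=cloud('top',D)
hsv=cv2.cvtColor(I,cv2.COLOR_RGB2HSV).astype(int)
def reg(l,t,r,b): 
    m=np.zeros(D.shape,bool); m[t:b,l:r]=1; return m&(D>0)
def circ(n,m,zt):
    Q=P[m&(abs(P[...,2]-zt)<6)]; 
    (c,r)=cv2.minEnclosingCircle(Q[:,:2].astype(np.float32)); print(n,len(Q),np.round(c,1),round(r,1),Q[:,2].mean().round(1), 'mean',Q[:,:2].mean(0).round(1))
circ('bush1',reg(145,170,195,220),80); circ('bush2',reg(125,232,172,270),80)
g=reg(295,215,368,285); circ('seat',g,30)
Q=P[g&(P[...,2]>85)]; print('tip',len(Q),Q.mean(0).round(1),Q[:,2].max())
for n,m,zt in [('gaugebase',g,20),('blue',reg(405,135,495,225),4),('red',reg(400,225,492,315),4)]:
    Q=P[m&(abs(P[...,2]-zt)<5)&(hsv[...,1]>90 if n!='gaugebase' else (hsv[...,0]>40)&(hsv[...,0]<90))]
    print(n,len(Q),cv2.minAreaRect(Q[:,:2].astype(np.float32)),Q.mean(0).round(1))
for n,m in [('blue',(hsv[...,0]>105)&(hsv[...,0]<130)&reg(405,135,495,225)),('red',((hsv[...,0]<4)|(hsv[...,0]>174))&reg(400,225,492,315))]:
    Q=P[m&(hsv[...,1]>120)&(P[...,2]>20)]; print(n,'walls',len(Q),cv2.minAreaRect(Q[:,:2].astype(np.float32)),Q[:,2].max())
print('table z',P[reg(350,330,400,380)][:,2].mean())
for px in [(190,225),(316,99),(337,184),(240,151)]: print(px,atz('top',px,0).round(0))
z=np.load('side0.npz');I,D=z['I'],z['D'];P=cloud('side',D)
print('SIDE');
for n,m in [('b?',reg(250,153,277,190)),('b?',reg(195,165,228,200))]: circ(n,m,80)
g=reg(275,238,365,318);circ('seat',g,30)
Q=P[g&(P[...,2]>90)]; print('tip',len(Q),Q.mean(0).round(1),Q[:,2].max())
E
python3 m.py
```

```text
bush1 212 [580.1 289.1] 23.7 78.7 mean [579.6 288.8]
bush2 218 [459.2 324.2] 23.0 78.9 mean [458.9 324.4]
seat 682 [465.3 -51.8] 67.3 29.0 mean [464.1 -53.8]
tip 172 [464.5 -53.4  94.9] 103.95289526601722
gaugebase 1667 ((465.19110107421875, -54.16088104248047), (108.29222869873047, 108.70114135742188), 77.97831726074219) [464.6 -54.4  19.7]
blue 5176 ((623.2542114257812, -320.6089782714844), (204.1471710205078, 202.27560424804688), 89.6025161743164) [ 618.8 -317.6    2.6]
red 5754 ((424.0244140625, -305.1138916015625), (204.6606903076172, 193.78231811523438), 89.67697143554688) [ 423.  -302.1    2.6]
blue walls 873 ((614.5671997070312, -307.251708984375), (131.47547912597656, 139.94400024414062), 86.88404846191406) 54.74006338646369
red walls 662 ((422.45068359375, -292.5218811035156), (130.85015869140625, 138.52259826660156), 81.90995788574219) 56.242460104608924
table z -0.073315894295424
(190, 225) [522. 253.   0.]
(316, 99) [807. -24.   0.]
(337, 184) [613. -69.   0.]
(240, 151) [688. 146.   0.]
SIDE
b? 139 [579.9 287.9] 25.3 78.6 mean [579.8 283.9]
b? 156 [460.9 320.3] 23.9 78.6 mean [459.3 319.3]
seat 665 [473.6 -12.4] 103.5 29.5 mean [459.2 -62.6]
tip 146 [462.5 -59.8  96.3] 102.27104847245256
```

Request:
jog_arm:
  dp:
    - [0.02, -0.012, 0]
    - [0.07, -0.043, 0]
    - [0.12, -0.074, 0]
    - [0.17, -0.105, 0]
    - [0.22, -0.135, -0.01]
    - [0.255, -0.157, -0.02]
    - [0.268, -0.165, -0.022]
    - [0.268, -0.165, -0.022]
  spin: [0.02, 0.1, 0.18, 0.26, 0.34, 0.37, 0.373, 0.373]
  jaw: 0

```text
time: 1.7
position: [459.3, 323.9, 220.2]
tcp_rot: [3.141, -0.001, 3.14]
wrist_force: [0.2, -1.1, -0.3]
opening: 0.998
gripper_force: 0.0
```

```bash
cat >> h.py <<'E'
from scipy.spatial.transform import Rotation as Ro
def wcloud(tag=None):
    o=readout.get_obs(); I,D=vision.grab_frame('wrist'); c=vision.calibration('wrist')
    f=240/np.tan(np.radians(c['vfov']/2)); u,v=np.meshgrid(np.arange(640)-c['cx'],np.arange(480)-c['cy'])
    r=np.hypot(u,v)+1e-9; th=r/f; k=np.tan(np.minimum(th,1.5))/r
    P=np.stack([u*k*D,v*k*D,D,np.ones_like(D)],-1)@np.array(c['hand_eye']).T
    P=P[...,:3]@Ro.from_euler('xyz',o['tcp_rot']).as_matrix().T+o['position']
    P[D<=0]=np.nan
    if tag: cv2.imwrite(f'pics/{tag}.png',I[:,:,::-1])
    return o,I,P
def fit(P,cx,cy,z0,z1,rad):
    m=(np.hypot(P[...,0]-cx,P[...,1]-cy)<rad)&(P[...,2]>z0)&(P[...,2]<z1); Q=P[m]
    if len(Q)<5: return len(Q)
    (c,r)=cv2.minEnclosingCircle(Q[:,:2].astype(np.float32)); return len(Q),np.round(c,1),round(r,1),Q.mean(0).round(1)
E
python3 - <<'E'
from h import *
o,I,P=wcloud('w1'); print(o['position'],o['tcp_rot'],o['time'])
print(fit(P,459,324,74,90,40)); print(vision.calibration('wrist'))
print('table',np.nanmedian(P[...,2]))
E
```

```text
[459.31590009 323.87685397 220.23161147] [ 3.14149036e+00 -5.36411690e-04  3.14045069e+00] 1.7
(1433, array([460.5, 323.8]), 23.3, array([459.8, 324.1,  79.3]))
{'vfov': 65.70646984690485, 'cx': 309.1402773956505, 'cy': 238.86499940159732, 'hand_eye': array([[-6.69594827e-05, -9.60022917e-01, -2.79921406e-01,
         6.96076036e+01],
       [ 9.99999693e-01,  1.54290549e-04, -7.68365405e-04,
        -8.85155949e-03],
       [ 7.80837625e-04, -2.79921372e-01,  9.60022612e-01,
        -1.31516395e+02],
       [ 0.00000000e+00,  0.00000000e+00,  0.00000000e+00,
         1.00000000e+00]])}
table 1.0032937862100368
```

View pics/w1.png

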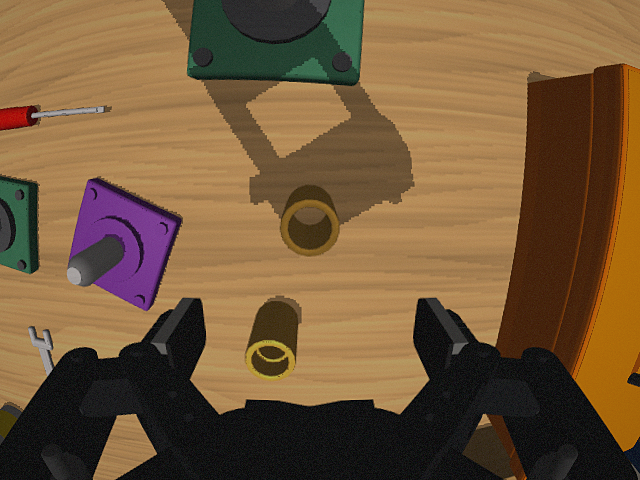

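The wrist view shows the target bushing at (310,228) and the other one, which has a visible inner step, at (272,345). Measurements agree across cameras, so I descend and grasp.

Request:
jog_arm:
  dp:
    - [0.0005, 0, -0.04]
    - [0.0005, 0, -0.09]
    - [0.0005, 0, -0.135]
    - [0.0005, 0, -0.157]
    - [0.0005, 0, -0.162]
    - [0.0005, 0, -0.162]
  spin: [0, 0, 0, 0, 0, 0]

```text
time: 2.5
position: [459.6, 325.0, 59.6]
tcp_rot: [3.141, 0.001, -3.14]
wrist_force: [0.3, -0.2, -0.1]
opening: 1.002
gripper_force: 0.0
```

Request:
jog_arm:
  dp:
    - [0, 0, 0]
    - [0, 0, 0]
    - [0, 0, 0]
    - [0, 0, 0]
    - [0, 0, 0]
  spin: [0, 0, 0, 0, 0]
  jaw: 1
  newtons: 50

```text
time: 3.12
position: [460.1, 324.1, 59.6]
tcp_rot: [3.141, 0.001, 3.142]
wrist_force: [-2.6, -2.2, 6.1]
opening: 0.52
gripper_force: 51.5
```

Request:
jog_arm:
  dp:
    - [0, 0, 0.02]
    - [0, 0, 0.06]
    - [0, 0, 0.11]
    - [0, 0, 0.145]
    - [0, -0.02, 0.155]
    - [0, -0.07, 0.155]
    - [0, -0.12, 0.155]
    - [0, -0.17, 0.155]
  spin: [0, 0, 0, 0, 0, 0, 0, 0]

```text
time: 4.12
position: [458.4, 151.4, 210.9]
tcp_rot: [-3.14, -0.004, 3.141]
wrist_force: [0.6, -0.1, -6.0]
opening: 0.515
gripper_force: 53.2
```

Request:
jog_arm:
  dp:
    - [0.0, -0.05, 0]
    - [0.001, -0.1, 0]
    - [0.002, -0.15, 0]
    - [0.004, -0.185, 0]
    - [0.004, -0.203, 0]
    - [0.004, -0.207, 0]
    - [0.004, -0.207, 0]
  spin: [0, 0, 0, 0, 0, 0, 0]

```text
time: 5.0
position: [463.0, -53.0, 212.2]
tcp_rot: [3.141, -0.002, 3.141]
wrist_force: [0.1, 0.5, -5.7]
opening: 0.517
gripper_force: 53.4
```

```bash
cat > g.py <<'E'
import sys
from h import *
o,I,P=wcloud(sys.argv[1]); x,y,z=o['position']; print(o['time'],o['position'].round(1),o['tcp_rot'].round(3),o['wrist_force'].round(1))
print('seat',fit(P,464.5,-54,24,35,38)); print('tip',fit(P,464.5,-54,88,106,15))
print('pinside',fit(P,464.5,-54,40,86,25))
print('bush top',fit(P,x,y,z+8,z+30,30)); 
Q=P[(np.hypot(P[...,0]-x,P[...,1]-y)<26)&(P[...,2]>z-70)&(P[...,2]<z-20)]; print('bush low',len(Q),Q.min(0).round(1) if len(Q) else '',Q.max(0).round(1) if len(Q) else '')
E
python3 g.py w2
```

```text
5.0 [463.  -53.  212.2] [ 3.141e+00 -2.000e-03  3.141e+00] [ 0.1  0.5 -5.7]
seat (2543, array([465.9, -55.1]), 34.0, array([454.7, -55.2,  29.9]))
tip (200, array([459.4, -55.4]), 12.8, array([454.8, -55.7,  90.7]))
pinside (400, array([463. , -54.2]), 14.7, array([454.1, -54.5,  64.8]))
bush top (10454, array([458.9, -53. ]), 29.0, array([460.7, -53. , 231.1]))
bush low 2881 [440.3 -74.9 153.2] [480.9 -30.7 192.2]
```

View pics/w2.png

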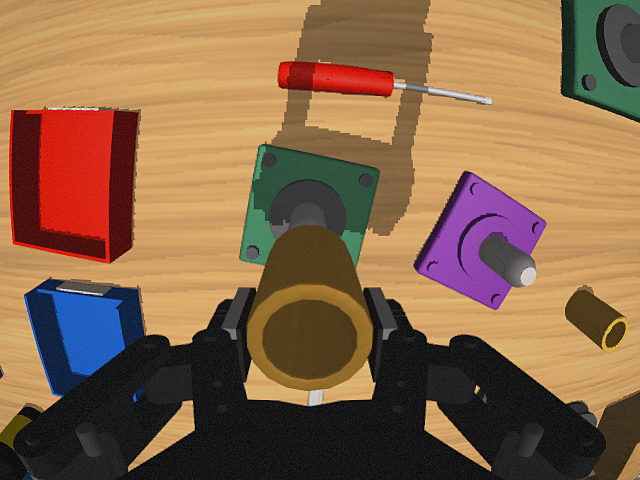

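Wrist view: the gauge seat is at (307,210), with the bushing held above it centred between the jaws. The relative offset to correct is about (+2.6, -2.1) mm.

Request:
jog_arm:
  dp:
    - [0.0015, -0.001, -0.01]
    - [0.0025, -0.002, -0.035]
    - [0.0025, -0.002, -0.05]
    - [0.0025, -0.002, -0.055]
    - [0.0025, -0.002, -0.058]
    - [0.0025, -0.002, -0.06]
    - [0.0025, -0.002, -0.062]
    - [0.0025, -0.002, -0.064]
  spin: [0, 0, 0, 0, 0, 0, 0, 0]

```text
time: 6.05
position: [466.4, -55.1, 149.5]
tcp_rot: [-3.142, 0.001, -3.141]
wrist_force: [-0.6, -0.3, -5.7]
opening: 0.517
gripper_force: 53.3
```

```bash
python3 g.py w3
```

```text
6.05 [466.4 -55.1 149.5] [-3.142e+00  1.000e-03 -3.141e+00] [-0.6 -0.3 -5.7]
seat (3434, array([465.9, -54.8]), 34.0, array([452.1, -54.5,  29.9]))
tip 0
pinside (234, array([458.9, -54.7]), 12.7, array([453.1, -54.6,  49.4]))
bush top (10451, array([461.5, -55.1]), 28.9, array([464. , -55.2, 168.4]))
bush low 2884 [443.4 -77.1  90.7] [484.1 -32.8 129.5]
```

Request:
jog_arm:
  dp:
    - [0, 0, -0.003]
    - [0, 0, -0.006]
    - [0, 0, -0.008]
    - [0, 0, -0.01]
    - [0, 0, -0.012]
    - [0, 0, -0.014]
  spin: [0, 0, 0, 0, 0, 0]

```text
time: 6.85
position: [466.2, -55.0, 135.2]
tcp_rot: [3.142, 0.0, -3.141]
wrist_force: [0.2, -0.6, -6.7]
opening: 0.518
gripper_force: 53.3
```

Request:
jog_arm:
  dp:
    - [0, 0, -0.002]
    - [0, 0, -0.004]
    - [0, 0, -0.006]
    - [0, 0, -0.007]
    - [0, 0, -0.008]
    - [0, 0, -0.009]
  spin: [0, 0, 0, 0, 0, 0]

```text
time: 7.6
position: [466.2, -55.0, 126.3]
tcp_rot: [3.142, 0.0, -3.141]
wrist_force: [-0.8, 0.4, -5.2]
opening: 0.523
gripper_force: 53.3
```

Request:
jog_arm:
  dp:
    - [0, 0, -0.002]
    - [0, 0, -0.004]
    - [0, 0, -0.006]
    - [0, 0, -0.008]
    - [0, 0, -0.01]
    - [0, 0, -0.01]
  spin: [0, 0, 0, 0, 0, 0]

```text
time: 8.35
position: [466.1, -55.0, 116.1]
tcp_rot: [3.141, -0.0, -3.141]
wrist_force: [0.1, 0.4, -6.0]
opening: 0.521
gripper_force: 53.3
```

The bushing has gone past the tight stop with no contact, so this is the good one. I continue to the seat.

Request:
jog_arm:
  dp:
    - [0, 0, -0.004]
    - [0, 0, -0.009]
    - [0, 0, -0.014]
    - [0, 0, -0.018]
    - [0, 0, -0.021]
    - [0, 0, -0.023]
    - [0, 0, -0.0245]
    - [0, 0, -0.0245]
  spin: [0, 0, 0, 0, 0, 0, 0, 0]

```text
time: 9.35
position: [466.2, -55.0, 91.8]
tcp_rot: [3.141, -0.0, -3.141]
wrist_force: [0.7, 0.5, -5.7]
opening: 0.517
gripper_force: 53.4
```

Request:
jog_arm:
  dp:
    - [0, 0, -0.001]
    - [0, 0, -0.0018]
    - [0, 0, -0.0022]
    - [0, 0, -0.0022]
    - [0, 0, -0.0022]
  spin: [0, 0, 0, 0, 0]

```text
time: 9.98
position: [466.3, -55.0, 89.7]
tcp_rot: [3.142, 0.0, -3.141]
wrist_force: [0.4, -0.2, -5.3]
opening: 0.522
gripper_force: 53.5
```

Request:
jog_arm:
  dp:
    - [0, 0, -0.0008]
    - [0, 0, -0.0015]
    - [0, 0, -0.0015]
    - [0, 0, -0.0015]
  spin: [0, 0, 0, 0]

```text
time: 10.48
position: [466.6, -55.0, 89.7]
tcp_rot: [-3.142, 0.001, -3.141]
wrist_force: [-4.9, 1.2, 7.6]
opening: 0.517
gripper_force: 54.6
```

The bushing is seated, with a force rise of 13 N at z = 89.7. Now I carry it to the blue bin.

Request:
jog_arm:
  dp:
    - [0, 0, 0.015]
    - [0, 0, 0.045]
    - [0, 0, 0.08]
    - [0, 0, 0.11]
    - [0.015, -0.025, 0.12]
    - [0.04, -0.07, 0.12]
    - [0.065, -0.113, 0.12]
    - [0.09, -0.155, 0.12]
  spin: [0, 0, 0, 0, 0, 0, 0, 0]

```text
time: 11.48
position: [556.9, -211.5, 208.4]
tcp_rot: [3.142, 0.0, -3.141]
wrist_force: [1.2, 0.4, -4.6]
opening: 0.522
gripper_force: 53.4
```

Request:
jog_arm:
  dp:
    - [0.022, -0.038, 0]
    - [0.044, -0.075, 0]
    - [0.056, -0.094, 0]
    - [0.058, -0.098, -0.01]
    - [0.058, -0.098, -0.04]
    - [0.058, -0.098, -0.075]
    - [0.058, -0.098, -0.09]
    - [0.058, -0.098, -0.09]
  spin: [0, 0, 0, 0, 0, 0, 0, 0]

```text
time: 12.48
position: [613.6, -307.3, 116.9]
tcp_rot: [3.14, -0.002, -3.141]
wrist_force: [0.1, -0.0, -5.6]
opening: 0.52
gripper_force: 53.4
```

```bash
python3 - <<'E'
from h import *
o,I,P=wcloud('w4'); print(o['time'],o['position'].round(1),o['wrist_force'].round(1))
print(fit(P,615,-307,-5,10,110)); x,y,z=o['position']
for zz in [(40,56)]:
    m=(abs(P[...,0]-615)<90)&(abs(P[...,1]+307)<85)&(P[...,2]>35)&(P[...,2]<56); Q=P[m]; print(Q.min(0),Q.max(0),cv2.minAreaRect(Q[:,:2].astype(np.float32)))
E
```

```text
12.475 [ 613.6 -307.3  116.9] [ 0.1 -0.  -5.6]
(41160, array([ 615., -307.]), 110.0, array([ 580.8, -306.5,    2. ]))
[ 542.5075836  -375.98767501   35.00607435] [ 688.37021468 -240.08000771   52.23136785] ((616.0015258789062, -308.6119384765625), (131.23248291015625, 140.14356994628906), 86.84712219238281)
```

View pics/w4.png

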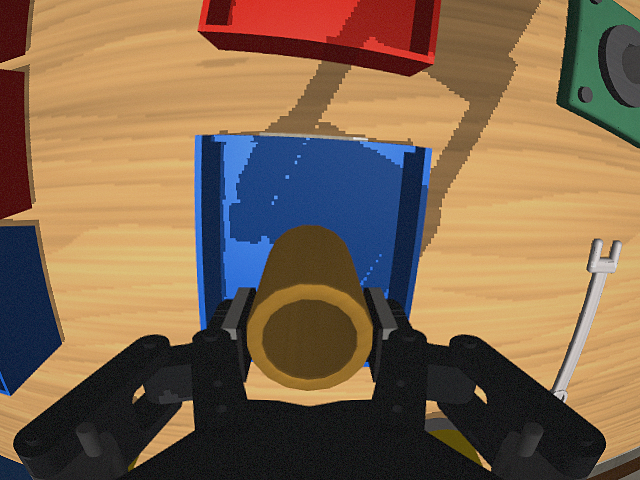

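The blue bin spans columns 195–430 with the bushing centred over it, so I lower it to the floor.

Request:
jog_arm:
  dp:
    - [0, 0, -0.02]
    - [0, 0, -0.04]
    - [0, 0, -0.049]
    - [0, 0, -0.0515]
    - [0, 0, -0.0525]
    - [0, 0, -0.0535]
    - [0, 0, -0.0535]
  spin: [0, 0, 0, 0, 0, 0, 0]

```text
time: 13.4
position: [614.4, -308.2, 65.1]
tcp_rot: [-3.141, 0.001, -3.141]
wrist_force: [-0.7, -0.4, -6.1]
opening: 0.518
gripper_force: 53.5
```

Request:
jog_arm:
  dp:
    - [0, 0, -0.001]
    - [0, 0, -0.0018]
    - [0, 0, -0.0018]
  spin: [0, 0, 0]

```text
time: 13.78
position: [614.4, -308.1, 63.7]
tcp_rot: [-3.141, 0.001, -3.141]
wrist_force: [-1.8, 0.3, -1.0]
opening: 0.52
gripper_force: 53.9
```

Request:
jog_arm:
  dp:
    - [0, 0, 0]
    - [0, 0, 0]
    - [0, 0, 0]
    - [0, 0, 0]
  spin: [0, 0, 0, 0]
  jaw: 0.25

```text
time: 14.28
position: [614.3, -308.1, 63.0]
tcp_rot: [-3.141, 0.0, -3.141]
wrist_force: [-0.7, -0.8, -0.3]
opening: 0.751
gripper_force: 0.0
```

Request:
jog_arm:
  dp:
    - [0, 0, 0.005]
    - [0, 0, 0.025]
    - [0, 0, 0.06]
    - [0, 0, 0.1]
    - [0, 0, 0.14]
    - [0, 0, 0.155]
    - [0, 0, 0.155]
  spin: [0, 0, 0, 0, 0, 0, 0]

```text
time: 15.15
position: [614.5, -308.2, 219.1]
tcp_rot: [-3.141, 0.002, -3.141]
wrist_force: [-0.2, -0.7, -0.8]
opening: 0.753
gripper_force: 0.0
```

```bash
python3 - <<'E'
from h import *
o,I,P=wcloud('w5'); print(o['time'],o['position'].round(1),o['wrist_force'].round(1),o['opening'])
print(fit(P,614,-308,75,95,40))
E
```

```text
15.15 [ 614.5 -308.2  219.1] [-0.2 -0.7 -0.8] 0.7528602220408632
(1564, array([ 614.7, -308.5]), 23.2, array([ 614.3, -308.4,   82.9]))
```

Bushing A stands upright in the blue bin. Now I go for the second one.

Request:
jog_arm:
  dp:
    - [-0.001, 0.02, 0]
    - [-0.003, 0.06, 0]
    - [-0.006, 0.11, 0]
    - [-0.009, 0.16, 0]
    - [-0.012, 0.21, 0]
    - [-0.015, 0.26, 0]
    - [-0.018, 0.31, 0]
    - [-0.021, 0.36, 0]
  spin: [0, 0, 0, 0, 0, 0, 0, 0]
  jaw: 0

```text
time: 16.2
position: [592.1, 53.5, 215.2]
tcp_rot: [-3.142, -0.004, -3.142]
wrist_force: [0.3, -0.9, 0.4]
opening: 1.001
gripper_force: 0.0
```

Request:
jog_arm:
  dp:
    - [-0.003, 0.05, 0]
    - [-0.006, 0.1, 0]
    - [-0.009, 0.15, 0]
    - [-0.012, 0.2, 0]
    - [-0.014, 0.23, 0]
    - [-0.014, 0.237, 0]
    - [-0.014, 0.237, 0]
    - [-0.014, 0.237, 0]
  spin: [0, 0, 0, 0, 0, 0, 0, 0]

```text
time: 17.2
position: [579.5, 287.6, 217.4]
tcp_rot: [-3.141, -0.001, 3.14]
wrist_force: [-0.2, -0.6, 0.9]
opening: 1.0
gripper_force: 0.0
```

```bash
python3 - <<'E'
from h import *
o,I,P=wcloud('w6'); print(o['time'],o['position'].round(1),o['tcp_rot'],o['opening'])
print(fit(P,580,288.5,74,90,40))
E
```

```text
17.2 [579.5 287.6 217.4] [-3.14108552e+00 -6.26451331e-04  3.14022002e+00] 0.9996720972824784
(1462, array([581.4, 288.6]), 23.2, array([580.4, 288.6,  79.3]))
```

Request:
jog_arm:
  dp:
    - [0.001, 0.001, -0.04]
    - [0.001, 0.001, -0.09]
    - [0.001, 0.001, -0.135]
    - [0.001, 0.001, -0.152]
    - [0.001, 0.001, -0.158]
    - [0.001, 0.001, -0.158]
  spin: [0, 0, 0, 0, 0, 0]

```text
time: 18.0
position: [581.1, 290.1, 61.6]
tcp_rot: [3.14, 0.002, 3.141]
wrist_force: [0.3, 0.5, 0.5]
opening: 1.001
gripper_force: 0.0
```

Request:
jog_arm:
  dp:
    - [0, 0, 0]
    - [0, 0, 0]
    - [0, 0, 0]
    - [0, 0, 0]
    - [0, 0, 0]
  spin: [0, 0, 0, 0, 0]
  jaw: 1
  newtons: 45

```text
time: 18.62
position: [580.9, 289.9, 61.3]
tcp_rot: [3.141, 0.002, 3.142]
wrist_force: [-1.1, -3.0, 6.6]
opening: 0.53
gripper_force: 45.8
```

Request:
jog_arm:
  dp:
    - [0, 0, 0.02]
    - [0, 0, 0.06]
    - [0, 0, 0.11]
    - [0, 0, 0.14]
    - [-0.007, -0.02, 0.15]
    - [-0.023, -0.07, 0.15]
    - [-0.04, -0.12, 0.15]
    - [-0.056, -0.17, 0.15]
  spin: [0, 0, 0, 0, 0, 0, 0, 0]

```text
time: 19.62
position: [522.9, 118.6, 209.7]
tcp_rot: [-3.141, -0.001, -3.141]
wrist_force: [0.6, -1.0, -5.0]
opening: 0.527
gripper_force: 48.0
```

Request:
jog_arm:
  dp:
    - [-0.015, -0.045, 0]
    - [-0.03, -0.09, 0]
    - [-0.045, -0.135, 0]
    - [-0.056, -0.165, 0]
    - [-0.0585, -0.174, 0]
    - [-0.0585, -0.175, 0]
    - [-0.0585, -0.175, -0.01]
    - [-0.0585, -0.175, -0.02]
  spin: [0, 0, 0, 0, 0, 0, 0, 0]

```text
time: 20.62
position: [465.7, -54.2, 188.7]
tcp_rot: [3.141, -0.001, -3.14]
wrist_force: [-0.2, -0.6, -6.9]
opening: 0.53
gripper_force: 48.2
```

```bash
python3 g.py w7
```

```text
20.625 [465.7 -54.2 188.7] [ 3.141e+00 -1.000e-03 -3.140e+00] [-0.2 -0.6 -6.9]
seat (2878, array([465.9, -54.9]), 34.0, array([454. , -54.6,  29.9]))
tip (57, array([455.2, -54.1]), 9.3, array([453. , -53.4,  89.2]))
pinside (487, array([460.4, -54.8]), 13.7, array([453.7, -54.8,  64.3]))
bush top (10018, array([461.7, -54.2]), 29.0, array([463.5, -54.3, 206.8]))
bush low 2557 [442.9 -77.4 127.5] [483.  -32.7 168.7]
```

Request:
jog_arm:
  dp:
    - [0.0004, -0.0005, -0.012]
    - [0.0004, -0.0005, -0.026]
    - [0.0004, -0.0005, -0.034]
    - [0.0004, -0.0005, -0.038]
    - [0.0004, -0.0005, -0.042]
    - [0.0004, -0.0005, -0.045]
    - [0.0004, -0.0005, -0.048]
    - [0.0004, -0.0005, -0.05]
  spin: [0, 0, 0, 0, 0, 0, 0, 0]

```text
time: 21.68
position: [466.1, -55.4, 139.8]
tcp_rot: [3.141, 0.0, -3.141]
wrist_force: [-0.9, 1.8, -5.1]
opening: 0.526
gripper_force: 48.2
```

Request:
jog_arm:
  dp:
    - [0, 0.0002, -0.002]
    - [0, 0.0003, -0.004]
    - [0, 0.0003, -0.0055]
    - [0, 0.0003, -0.0065]
    - [0, 0.0003, -0.007]
    - [0, 0.0003, -0.007]
  spin: [0, 0, 0, 0, 0, 0]

```text
time: 22.42
position: [466.1, -55.3, 132.7]
tcp_rot: [3.142, -0.0, -3.141]
wrist_force: [-0.9, 1.8, -6.8]
opening: 0.535
gripper_force: 48.2
```

Request:
jog_arm:
  dp:
    - [0, 0.0002, -0.0007]
    - [0, 0.0003, -0.0014]
    - [0, 0.0003, -0.0018]
    - [0, 0.0003, -0.0018]
  spin: [0, 0, 0, 0]

```text
time: 22.92
position: [466.3, -54.9, 131.4]
tcp_rot: [3.142, 0.001, -3.141]
wrist_force: [-1.3, 0.7, -2.1]
opening: 0.529
gripper_force: 48.4
```

Request:
jog_arm:
  dp:
    - [0, 0, -0.0005]
    - [0, 0, -0.001]
    - [0, 0, -0.001]
  spin: [0, 0, 0]

```text
time: 23.3
position: [466.4, -54.8, 130.6]
tcp_rot: [3.141, 0.001, -3.141]
wrist_force: [-1.3, 3.3, 3.4]
opening: 0.53
gripper_force: 48.8
```

It stopped at the expected height with a force rise of about 10 N, so this is the tight one. Now to the red bin.

Request:
jog_arm:
  dp:
    - [0, 0, 0.015]
    - [0, 0, 0.045]
    - [0, 0, 0.07]
    - [-0.004, -0.02, 0.08]
    - [-0.012, -0.065, 0.08]
    - [-0.02, -0.11, 0.08]
    - [-0.029, -0.16, 0.08]
    - [-0.038, -0.205, 0.08]
  spin: [0, 0, 0, 0, 0, 0, 0, 0]

```text
time: 24.3
position: [427.2, -261.9, 210.1]
tcp_rot: [-3.141, -0.001, 3.141]
wrist_force: [1.0, 0.6, -5.6]
opening: 0.53
gripper_force: 48.3
```

Request:
jog_arm:
  dp:
    - [-0.004, -0.025, 0]
    - [-0.005, -0.033, 0]
    - [-0.005, -0.033, -0.015]
    - [-0.005, -0.033, -0.05]
    - [-0.005, -0.033, -0.08]
    - [-0.005, -0.033, -0.09]
    - [-0.005, -0.033, -0.09]
  spin: [0, 0, 0, 0, 0, 0, 0]

```text
time: 25.18
position: [423.1, -292.2, 119.6]
tcp_rot: [3.141, -0.001, -3.14]
wrist_force: [0.3, 0.5, -5.2]
opening: 0.533
gripper_force: 48.5
```

```bash
python3 - <<'E'
from h import *
o,I,P=wcloud('w8'); print(o['time'],o['position'].round(1),o['wrist_force'].round(1))
m=(abs(P[...,0]-423)<90)&(abs(P[...,1]+293)<85)&(P[...,2]>35)&(P[...,2]<54); Q=P[m]; print(Q.min(0),Q.max(0),cv2.minAreaRect(Q[:,:2].astype(np.float32)))
E
```

```text
25.175 [ 423.1 -292.2  119.6] [ 0.3  0.5 -5.2]
[ 345.70594188 -367.0899491    35.00298142] [ 500.82408952 -219.90669602   52.06050009] ((423.8712463378906, -294.149169921875), (130.86082458496094, 140.40338134765625), 81.5643081665039)
```

View pics/w8.png

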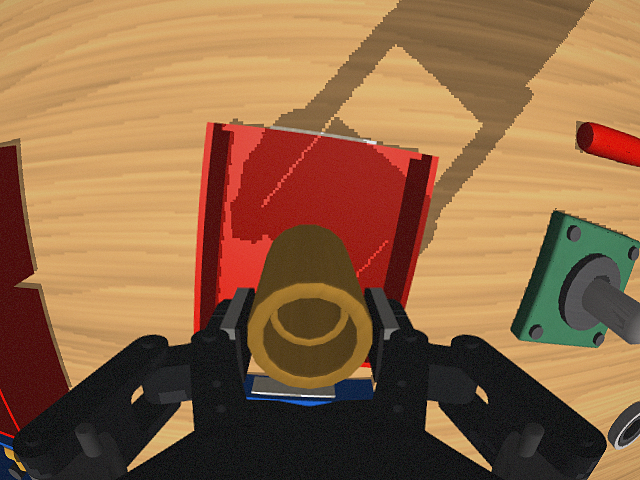

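The bushing, with its inner step visible, is centred over the red bin (columns 200–435). I lower it.

Request:
jog_arm:
  dp:
    - [0, -0.001, -0.02]
    - [0, -0.001, -0.04]
    - [0, -0.001, -0.049]
    - [0, -0.001, -0.0515]
    - [0, -0.001, -0.0525]
    - [0, -0.001, -0.0525]
  spin: [0, 0, 0, 0, 0, 0]

```text
time: 25.98
position: [423.5, -294.2, 68.3]
tcp_rot: [-3.141, 0.001, -3.141]
wrist_force: [-0.9, 0.1, -6.1]
opening: 0.536
gripper_force: 48.5
```

Request:
jog_arm:
  dp:
    - [0, 0, -0.0007]
    - [0, 0, -0.0013]
    - [0, 0, -0.0013]
  spin: [0, 0, 0]

```text
time: 26.35
position: [423.1, -293.9, 66.2]
tcp_rot: [3.141, -0.0, -3.141]
wrist_force: [-0.4, -0.5, -6.2]
opening: 0.53
gripper_force: 48.5
```

Request:
jog_arm:
  dp:
    - [0, 0, -0.0007]
    - [0, 0, -0.0012]
    - [0, 0, -0.0014]
    - [0, 0, -0.0014]
  spin: [0, 0, 0, 0]

```text
time: 26.85
position: [423.3, -294.1, 65.4]
tcp_rot: [-3.141, 0.001, -3.141]
wrist_force: [-0.2, 1.2, 0.3]
opening: 0.533
gripper_force: 48.9
```

Floor contact, so I release and retreat.

Request:
jog_arm:
  dp:
    - [0, 0, 0]
    - [0, 0, 0]
    - [0, 0, 0]
    - [0, 0, 0]
  spin: [0, 0, 0, 0]
  jaw: 0.25

```text
time: 27.35
position: [423.2, -294.0, 64.9]
tcp_rot: [-3.142, 0.0, -3.141]
wrist_force: [-0.0, -0.3, 1.4]
opening: 0.752
gripper_force: 0.0
```

Request:
jog_arm:
  dp:
    - [0, 0, 0.005]
    - [0, 0, 0.025]
    - [0, 0, 0.06]
    - [0, 0, 0.1]
    - [0, 0, 0.14]
    - [0, 0, 0.155]
    - [0, 0, 0.155]
    - [0, 0, 0.155]
  spin: [0, 0, 0, 0, 0, 0, 0, 0]

```text
time: 28.35
position: [422.6, -293.5, 217.8]
tcp_rot: [3.14, -0.002, -3.141]
wrist_force: [0.1, -0.0, 0.0]
opening: 0.751
gripper_force: 0.0
```

```bash
python3 - <<'E'
from h import *
o,I,P=wcloud('w9'); print(o['time'],o['position'].round(1),o['opening'])
print('red',fit(P,423,-294,75,95,40))
I,D=vision.grab_frame('side'); P=cloud('side',D); P[D<=0]=np.nan
print('blue',fit(P,615,-307,75,95,40))
E
```

```text
28.35 [ 422.6 -293.5  217.8] 0.7512489406469829
red (1586, array([ 423.7, -295.5]), 23.1, array([ 423.1, -295.4,   82.9]))
blue (418, array([ 614. , -310.2]), 24.1, array([ 611.3, -311. ,   81.8]))
```

Both bushings are standing in their bins.

```bash
python3 -c "
from plant import manip; print(manip.job_done())"
```

```text
the job is handed in; nothing more can be done
None
```

The job is handed in: the bushing that went fully home stands upright in the blue bin and the one that stopped part way stands upright in the red bin, finished at about 28 s of the 72 s; the hand-in returned no verdict.

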